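# Show the jar and the jug, then ring up the sale

### The arm

A 6-joint arm with a two-finger parallel gripper is mounted at the origin on the work surface. World frame = base frame: x ahead of the robot, y to its left, z up, the work surface at z = 0. Lengths are in mm, angles in rad, forces in N, time in s.
With the tool pointing down it reaches from about 275 to 1000 mm from the base axis. Payload 8.4 kg.
Tool frame: the origin (TCP) lies between the finger pads; the fingertips stand 17 mm ahead of it and the grasp point (between the pads) lies 2 mm behind it; z points along the fingers, y is the line along which they close (so a half turn about z gives the same grasp; the last joint's range is limited). The gripper opens to 85 mm and grips with 20 to 120 N. Pads are 22 mm wide; open, the fingers measure 114 mm over their backs; the gripper's body (76 mm by 85 mm) begins 54 mm behind the grasp point. The pads swing forward as they close: fully open they stand 13 mm farther back than shut.
Start: joints at [-0.002, 0.353, 1.633, -0, 1.155, -0.002], TCP at [625.002, -0, 248.281] pointing down, gripper open.
Joint ranges: [-2.63, 2.63], [-0.92, 2.1], [0.06, 2.66], [-1.3, 4.44], [0, 2.69], [-3.02, 3.02]. Speed limits (rad/s): [2.22, 2.22, 2.79, 3.14, 3.14, 3.14].

### API

Orientations are given as [roll, pitch, yaw] about the fixed x, y, z axes, in that order (R = Rz(yaw) Ry(pitch) Rx(roll)).
In Python, from rig import r, vision gives the robot as it stands. The module is installed in compiled form; this text tells all that it offers.
- The arm moves only by the tool play_rows, never from a script. Its argument "steps" is a list of rows, each an object with "delta_pos": the shift along the tool's x, y, z in cm, a list of three; "yaw": the turn about the tool's z in rad; "jaw": the opening in per cent of the stroke, from 0 (shut) to 100 (fully open). A call has exactly 8 rows; each row is the pose to reach, as a shift and turn from the pose commanded when the call began, along the tool's axes at that moment; what a row does not reach only later rows make up. A row lasts 1/10 s, in which the tool goes at most 50 mm and 8.59 degrees, less where a joint would pass 70% of its speed; a pose out of reach is approached as far as the arm can. A call with a gripper value outside its range is refused whole. The fingers move at their own pace and stop on an object; "grip_force" is the grip in N (left out, the last holds). Time passes only in rows, so rows that repeat a pose let the fingers close, or fill a call up. It gives the time, the measured TCP pose, the force, the opening and the grip force at its end, in the units of the state.
- r.sense(): the state, without advancing time (a new reading comes with each control period).
- vision.grab_frame(name): name is "scene" or "side" or "wrist"; returns (picture, depth): 384x512x3 uint8, red, green, blue; 384x512 float32, mm along the optical axis (not along the pixel's ray), 0 where there is no reading.
- vision.calibration(name): a dict with "mtx" (3x3 intrinsics, pixels), "extrinsics" (4x4, takes a point from camera to world coordinates). Camera axes: x right, y down, z forward; pixel columns grow to the right and rows downward; lengths in mm; the calibration is good to about 2 mm. A picture is of the moment at which its call begins: read the wrist's pose just before it. calibration takes no time and is no camera call; for the wrist camera it gives the pose at the moment of the call.
- r.sign_off(): hands the job in; it is judged then, once.
Trained networks look in the newest picture that a camera, given by its name, has taken for a name from the list of things; names that differ only in an ending like _2 or _b are one class to them, and where a whole thing is asked for, a point or a joint stands for the part that bears it (a point fixed in the world has none). Each returns a list of dicts, best first, with "conf" (0 to 1); they miss things now and then, are a little off and sometimes report something else, mostly with a low value. They report only what shows in the picture. A call takes as long as a camera call.
- vision.cut_out(camera, thing): "region" (384x512 bool, what is visible of it) and "uv" ([column, row] in pixels, amid what is visible of it).
- vision.landmark_of(camera, thing): "uv" ([column, row] in pixels: a listed point, or the origin of a listed thing).
The state is a dict: "clock": time; "qpos": joint angles; "qvel": joint speeds; "joint_efforts": joint torques, N m; "eef_pos": TCP position; "tcp_rot": TCP orientation; "contact_force": force on the tool from outside, world axes, zero at the start; "wrist_torque": the same for the moment, N m; "opening": opening from 0.0 (shut) to 1.0 (fully open); "grasp_force": force on a finger pad.
Only numpy, scipy, OpenCV 4.12 (cv2) and the standard library are available. Lean on these libraries where they do the work, as an engineer would, in place of code of your own. Each camera call takes 0.05 s, during which the arm holds its last target. There are 200 camera calls.

### The job

A customer at the china counter asks which two pieces she is buying. Point first at the middle-sized of the three lidded storage jars and then at the jug with the pouring lip, each time from straight above, with the fingertips two or three centimetres over the middle of its top, staying there for about two seconds; touch, lift or move none of the goods, and do not point at any of the others. Then ring up the sale: press the till's large total key fully down, none of the small keys, and let it come up again.

Things in the scene. Friction and masses are not known exactly. Their poses are not given: they have to be found in the camera images.
- jar_middle: origin at the centre of the underside of the middle-sized of three lidded storage jars: white glazed cylinder, pale wooden lid with a ball knob 26 mm across, closed; 84 mm diameter, 117 mm tall to the top of the knob; stands upright and loose, z up
- jar_middle_top (a point): topmost point of the middle-sized jar's knob, on its axis, 117 mm above the counter
- jar_small: origin at the centre of the underside of the smallest of three lidded storage jars: white glazed cylinder, pale wooden lid with a ball knob 26 mm across, closed; 68 mm diameter, 87 mm tall to the top of the knob; stands upright and loose, z up
- jar_small_top (a point): topmost point of the smallest jar's knob, 87 mm above the counter
- jar_large: origin at the centre of the underside of the largest of three lidded storage jars: white glazed cylinder, pale wooden lid with a ball knob 26 mm across, closed; 102 mm diameter, 152 mm tall to the top of the knob; stands upright and loose, z up
- jar_large_top (a point): topmost point of the largest jar's knob, 152 mm above the counter
- jug: white glazed jug, open at the top, the only piece with both a loop handle (to its +y, reaching 75 mm from the axis) and a pouring lip (to its -y, reaching 62 mm); body 88 mm across, 130 mm tall; origin at the centre of its underside, z up; loose
- jug_mouth (a point): centre of the jug's open mouth (82 mm across) at the level of its rim, 130 mm above the counter
- mug: white mug with a loop handle (to its +y) and no lip, 82 mm across, 95 mm tall, origin at the centre of the underside; loose
- mug_rim (a point): centre of the mug's mouth, at rim level
- vase: white narrow-necked vase without handle, 84 mm across, 150 mm tall, origin at the centre of the underside; loose
- vase_mouth (a point): centre of the vase's mouth, at rim level
- bowl: white bowl, 150 mm across, 65 mm tall, origin at the centre of the underside; loose, beyond the other goods
- bowl_rim (a point): centre of the bowl's mouth, at rim level
- tin_top (a point): centre of the can's top
- tin: closed can, 72 mm across, 100 mm tall, origin at the centre of the underside; loose, beyond the other goods
- till: grey electronic till fixed to the counter, on the robot's left: 270 mm deep (its x), 300 mm wide (its y), origin at the centre of the underside; its key deck is on the near half (towards its -x), about 75 mm high and rising 0.15 rad towards the back; the housing behind the keys is 140 mm high, its small display at the back reaches 215 mm
- small_keys: the 26 small keys of the till (18 x 20 mm each, standing 7 mm above the deck), all to the left (till's +y) of and behind the total key; the nearest is about 29 mm from the total key's edge; origin in the deck's middle
- total_key_top (a point): centre of the top face of the till's total key: one large grey key, 44 x 48 mm, by itself at the near right corner of the key deck (till's -x, -y), standing 10 mm above the deck
- total_key (a joint): travel of the total key, m: 0 up, 0.006 fully down (it moves down square to the key deck, 0.15 rad off vertical); sprung, 1 N to start and about 4.5 N at the bottom, comes up by itself when released

How it is judged:
By the outcome, as a careful person would: the job done as asked, in the order asked, and still so for the second after the job is handed in, with the robot touching nothing.
It also fails if it takes over 64 s, if anything falls off the work surface, if the arm or the gripper's body presses on something with over 40 N, if the wrist force passes 120 N, or if a joint passes its speed limit or range.

## Working session

There is one attempt and no reset: what is moved stays moved. The work goes in short steps, Python scripts to look and compute and a tool call to move; the robot and the scene stay as the last step left them, time stands still between calls to the robot, and variables do not carry over. Pictures are saved under pics/ and viewed, at most 10 in all, crops included, and the job is handed in when it is done.

Besides the shell and the picture viewer there is one more tool, called after ">>>" in YAML: its name, and indented under it one key for each argument. play_rows: Moves the arm, as the interface text tells. Its arguments: {"type":"object","properties":{"steps":{"type":"array"},"grip_force":{"type":"number"}},"required":["steps"]}

```bash
mkdir -p pics; cat > h.py <<'E'
import numpy as np, cv2
from rig import r, vision
def world(cam,uv,d,c):
    K=c["mtx"];p=np.array([(uv[0]-K[0,2])/K[0,0]*d,(uv[1]-K[1,2])/K[1,1]*d,d,1]);return (c["extrinsics"]@p)[:3]
def ray_z(uv,z,c):
    K=c["mtx"];E=c["extrinsics"];d=E[:3,:3]@np.array([(uv[0]-K[0,2])/K[0,0],(uv[1]-K[1,2])/K[1,1],1]);o=E[:3,3]
    return o+d*(z-o[2])/d[2]
E
python3 - <<'E'
from h import *
s=r.sense();print(s["clock"],s["eef_pos"],s["tcp_rot"])
H=dict(jar_middle_top=117,jar_small_top=87,jar_large_top=152,jug_mouth=130,mug_rim=95,vase_mouth=150,total_key_top=85)
for cam in("scene","side"):
    im,d=vision.grab_frame(cam);c=vision.calibration(cam);cv2.imwrite(f"pics/{cam}.png",im[...,::-1])
    print(cam,c["extrinsics"].round(2).tolist())
    for n,z in H.items():
        for l in vision.landmark_of(cam,n)[:2]:
            u=l["uv"];i=np.clip(np.round(u).astype(int),0,[511,383]);dd=d[i[1],i[0]]
            print(n,round(l["conf"],2),np.round(u,1),"ray",ray_z(u,z,c).round(0),"depth",world(cam,u,dd,c).round(0))
print(r.sense()["clock"])
E
```

```text
0.0 [6.24530587e+02 2.67553300e-03 2.47559598e+02] [-3.14017739e+00  8.37678326e-06  1.57082130e+00]
scene [[0.15, 0.52, -0.84, 1642.67], [0.99, -0.07, 0.14, -160.96], [0.02, -0.85, -0.53, 762.57], [0.0, 0.0, 0.0, 1.0]]
jar_middle_top 0.95 [251.1 169.6] ray [463.   9. 117.] depth [447.  12. 108.]
jar_small_top 0.64 [215.1 205.9] ray [ 626. -124.   87.] depth [ 618. -124.   82.]
jar_large_top 0.66 [193.  161.4] ray [ 447. -184.  152.] depth [ 436. -184.  146.]
jug_mouth 0.72 [129.7 170.6] ray [ 446. -392.  130.] depth [ 423. -396.  118.]
jug_mouth 0.63 [157.9 228.9] ray [ 780. -282.  130.] depth [ 643. -301.   30.]
mug_rim 0.98 [274.4 197. ] ray [611.  63.  95.] depth [560.  74.  62.]
vase_mouth 0.86 [152.1 186.2] ray [ 591. -307.  150.] depth [ 583. -308.  145.]
total_key_top 0.61 [338.3 177.4] ray [498. 311.  85.] depth [502. 310.  87.]
side [[-1.0, -0.06, 0.03, 579.99], [-0.07, 0.73, -0.68, 751.84], [0.02, -0.68, -0.73, 897.16], [0.0, 0.0, 0.0, 1.0]]
jar_middle_top 0.74 [320.5 200.2] ray [442.  28. 117.] depth [442.  28. 117.]
jar_small_top 0.79 [258.9 166. ] ray [ 609. -119.   87.] depth [ 609. -117.   89.]
jar_large_top 0.82 [322.9 136.5] ray [ 431. -189.  152.] depth [ 426. -219.  128.]
jug_mouth 0.59 [310.5 101.7] ray [ 459. -393.  130.] depth [ 457. -407.  120.]
jug_mouth 0.24 [213.1 161.8] ray [734. -78. 130.] depth [ 757. -203.   15.]
mug_rim 0.62 [258.2 214.3] ray [600.  70.  95.] depth [601.  30.  47.]
vase_mouth 0.77 [262.6 110. ] ray [ 611. -304.  150.] depth [601.  27. 384.]
total_key_top 0.9 [305.6 309.8] ray [483. 321.  85.] depth [482. 320.  82.]
total_key_top 0.32 [326.  138.6] ray [ 409. -264.   85.] depth [ 423. -180.  152.]
0.8
```

View pics/scene.png

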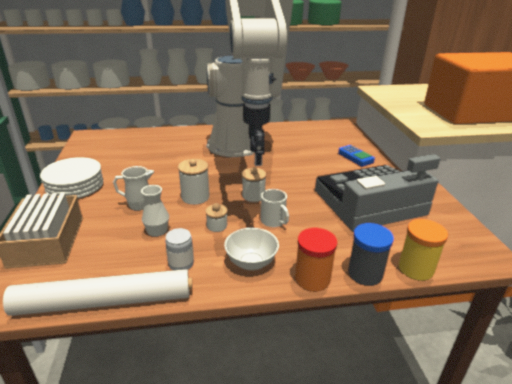

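View pics/side.png

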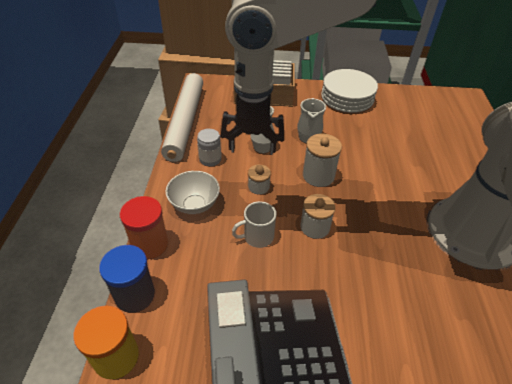

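The scene camera shows the large jar at (193,180), small at (215,217), middle at (253,183), and the jug with lip and handle at (133,187). The side camera agrees: middle jar (318,215), jug (312,118), total key (303,310). I'll move part-way, shut the fingers, and look with the wrist camera.

>>> play_rows:
  steps:
    - {"delta_pos": [0.5,-3,0],"yaw": 0,"jaw": 0}
    - {"delta_pos": [1,-6,0],"yaw": 0,"jaw": 0}
    - {"delta_pos": [1.5,-9,0],"yaw": 0,"jaw": 0}
    - {"delta_pos": [2,-11,0],"yaw": 0,"jaw": 0}
    - {"delta_pos": [2,-11,0],"yaw": 0,"jaw": 0}
    - {"delta_pos": [2,-11,0],"yaw": 0,"jaw": 0}
    - {"delta_pos": [2,-11,0],"yaw": 0,"jaw": 0}
    - {"delta_pos": [2,-11,0],"yaw": 0,"jaw": 0}

```text
clock: 1.6
eef_pos: [516.0, 19.9, 248.3]
tcp_rot: [3.141, 0.0, 1.571]
contact_force: [-0.5, 0.3, 0.2]
opening: -0.0
grasp_force: 0.0
```

```bash
python3 - <<'E'
from h import *
s=r.sense();print(s["clock"],s["eef_pos"],s["tcp_rot"],s["opening"])
for cam in("wrist","scene"):
    c=vision.calibration(cam);im,d=vision.grab_frame(cam);cv2.imwrite(f"pics/{cam}2.png",im[...,::-1])
    if cam=="wrist":print(c["extrinsics"].round(2).tolist())
    for n,z in dict(jar_middle_top=117,jug_mouth=130,total_key_top=85).items():
        for l in vision.landmark_of(cam,n)[:2]:
            u=l["uv"];i=np.clip(np.round(u).astype(int),0,[511,383]);dd=d[i[1],i[0]]
            print(cam,n,round(l["conf"],2),np.round(u,1),"ray",ray_z(u,z,c).round(0),"depth",world(cam,u,dd,c).round(0))
E
```

```text
1.6 [515.96188948  19.85157249 248.26799901] [3.14117127e+00 3.57928401e-05 1.57064018e+00] -0.00018595110826581554
[[1.0, -0.0, -0.0, 515.42], [-0.0, -0.94, -0.33, 105.89], [-0.0, 0.33, -0.94, 374.19], [0.0, 0.0, 0.0, 1.0]]
wrist jar_middle_top 0.61 [170.9 182.1] ray [443.  24. 117.] depth [444.  24. 118.]
wrist jug_mouth 0.33 [365.  119.9] ray [586.  73. 130.] depth [623.  56.   4.]
scene jar_middle_top 0.95 [250.7 169.6] ray [463.   8. 117.] depth [447.  10. 108.]
scene jar_middle_top 0.21 [195.8 197.3] ray [ 617. -181.  117.] depth [ 479. -183.   30.]
scene jug_mouth 0.84 [133.4 175.8] ray [ 483. -376.  130.] depth [ 427. -386.  100.]
scene jug_mouth 0.53 [335.7 180.7] ray [594. 265. 130.] depth [512. 298.  81.]
scene total_key_top 0.67 [337.  181.1] ray [522. 299.  85.] depth [518. 300.  83.]
```

View pics/wrist2.png

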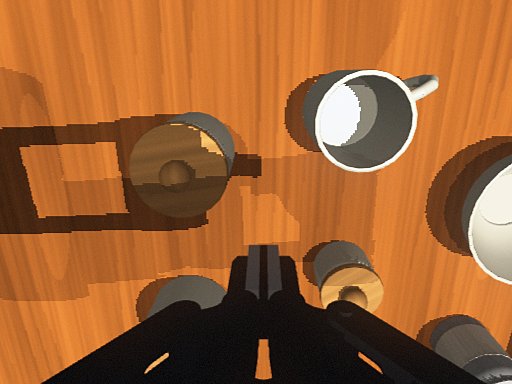

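The wrist view shows the middle jar's knob at (176,175), with the mug, small jar and bowl to the right. Its position of about (445,26) at 117 mm matches the side view. Going over it and down to about 25 mm above.

>>> play_rows:
  steps:
    - {"delta_pos": [0.2,-3,0],"yaw": 0,"jaw": 0}
    - {"delta_pos": [0.4,-6,0],"yaw": 0,"jaw": 0}
    - {"delta_pos": [0.7,-7.1,2],"yaw": 0,"jaw": 0}
    - {"delta_pos": [0.7,-7.1,4.5],"yaw": 0,"jaw": 0}
    - {"delta_pos": [0.7,-7.1,6.5],"yaw": 0,"jaw": 0}
    - {"delta_pos": [0.7,-7.1,8],"yaw": 0,"jaw": 0}
    - {"delta_pos": [0.7,-7.1,8.9],"yaw": 0,"jaw": 0}
    - {"delta_pos": [0.7,-7.1,8.9],"yaw": 0,"jaw": 0}

```text
clock: 2.8
eef_pos: [443.4, 27.0, 158.4]
tcp_rot: [-3.14, 0.0, 1.571]
contact_force: [-0.7, -0.3, 0.7]
opening: -0.001
grasp_force: 0.0
```

```bash
python3 - <<'E'
from h import *
s=r.sense();print(s["clock"],s["eef_pos"],s["contact_force"])
c=vision.calibration("wrist");im,d=vision.grab_frame("wrist");cv2.imwrite("pics/wrist3.png",im[...,::-1])
for l in vision.landmark_of("wrist","jar_middle_top")[:2]: print(l["conf"],l["uv"],ray_z(l["uv"],117,c))
# lid circle points at z ~ lid: everything 85..125 high
v,u=np.mgrid[:384,:512];K=c["mtx"];P=np.stack([(u-K[0,2])/K[0,0]*d,(v-K[1,2])/K[1,1]*d,d,np.ones_like(d)],-1)@c["extrinsics"].T
X=P[...,:3];m=(d>0)&(X[...,2]>80)&(X[...,2]<124)&(np.hypot(X[...,0]-445,X[...,1]-27)<55)
q=X[m];print(len(q),q.min(0),q.max(0));k=q[q[:,2]>112];print(len(k),k.mean(0) if len(k) else 0)
E
```

```text
2.8 [443.3778727   26.98132012 158.42516003] [-0.65353084 -0.34525044  0.70762407]
0.75 [262.8, 243.4] [442.51196453  24.67268105 117.        ]
11779 [401.91471115 -10.68178062  86.73290817] [485.62372308  66.57760856 118.42079498]
689 [443.79284903  28.44448332 114.76534358]
```

View pics/wrist3.png

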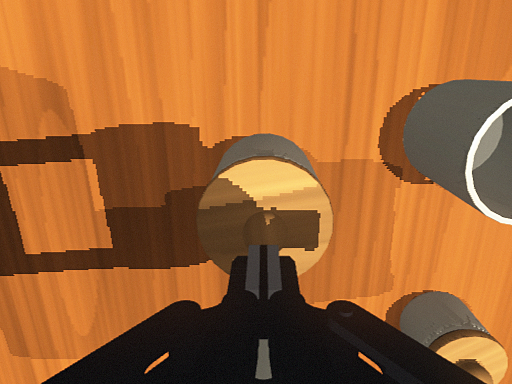

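The fingertips are over the knob at (265,225). The lid measures 84 mm across, centred at x≈444, which confirms the middle jar. Holding.

>>> play_rows:
  steps:
    - {"delta_pos": [0,0,0],"yaw": 0,"jaw": 0}
    - {"delta_pos": [0,0,0],"yaw": 0,"jaw": 0}
    - {"delta_pos": [0,0,0],"yaw": 0,"jaw": 0}
    - {"delta_pos": [0,0,0],"yaw": 0,"jaw": 0}
    - {"delta_pos": [0,0,0],"yaw": 0,"jaw": 0}
    - {"delta_pos": [0,0,0],"yaw": 0,"jaw": 0}
    - {"delta_pos": [0,0,0],"yaw": 0,"jaw": 0}
    - {"delta_pos": [0,0,0],"yaw": 0,"jaw": 0}

```text
clock: 3.7
eef_pos: [444.0, 27.0, 159.2]
tcp_rot: [-3.142, 0.0, 1.571]
contact_force: [1.1, 0.0, 0.3]
opening: -0.0
grasp_force: 0.0
```

>>> play_rows:
  steps:
    - {"delta_pos": [0,0,0],"yaw": 0,"jaw": 0}
    - {"delta_pos": [0,0,0],"yaw": 0,"jaw": 0}
    - {"delta_pos": [0,0,0],"yaw": 0,"jaw": 0}
    - {"delta_pos": [0,0,0],"yaw": 0,"jaw": 0}
    - {"delta_pos": [0,0,0],"yaw": 0,"jaw": 0}
    - {"delta_pos": [0,0,0],"yaw": 0,"jaw": 0}
    - {"delta_pos": [0,0,0],"yaw": 0,"jaw": 0}
    - {"delta_pos": [0,0,0],"yaw": 0,"jaw": 0}

```text
clock: 4.5
eef_pos: [444.0, 27.0, 159.3]
tcp_rot: [3.142, -0.0, 1.571]
contact_force: [0.1, -0.7, -0.2]
opening: 0.002
grasp_force: 0.0
```

>>> play_rows:
  steps:
    - {"delta_pos": [0,0,0],"yaw": 0,"jaw": 0}
    - {"delta_pos": [0,0,0],"yaw": 0,"jaw": 0}
    - {"delta_pos": [0,0,0],"yaw": 0,"jaw": 0}
    - {"delta_pos": [0,0,-3],"yaw": 0,"jaw": 0}
    - {"delta_pos": [0,0,-7],"yaw": 0,"jaw": 0}
    - {"delta_pos": [0,0,-11],"yaw": 0,"jaw": 0}
    - {"delta_pos": [0,-4,-13],"yaw": 0,"jaw": 0}
    - {"delta_pos": [0,-8,-13],"yaw": 0,"jaw": 0}

```text
clock: 5.3
eef_pos: [365.1, 27.1, 292.0]
tcp_rot: [3.137, -0.0, 1.571]
contact_force: [0.4, -0.6, 0.2]
opening: -0.003
grasp_force: 0.0
```

>>> play_rows:
  steps:
    - {"delta_pos": [-4,0,0],"yaw": 0,"jaw": 0}
    - {"delta_pos": [-8.5,0,0],"yaw": 0,"jaw": 0}
    - {"delta_pos": [-13,0,0],"yaw": 0,"jaw": 0}
    - {"delta_pos": [-17.5,0,0],"yaw": 0,"jaw": 0}
    - {"delta_pos": [-22,0,0],"yaw": 0,"jaw": 0}
    - {"delta_pos": [-26.5,1,0],"yaw": 0,"jaw": 0}
    - {"delta_pos": [-31,3,0],"yaw": 0,"jaw": 0}
    - {"delta_pos": [-34,5,0],"yaw": 0,"jaw": 0}

```text
clock: 6.1
eef_pos: [414.1, -316.1, 289.3]
tcp_rot: [3.141, 0.001, 1.569]
contact_force: [0.5, 1.3, 0.2]
opening: -0.0
grasp_force: 0.0
```

```bash
cat > look.py <<'E'
from h import *
import sys
def cloud(d,c):
    v,u=np.mgrid[:384,:512];K=c["mtx"];return (np.stack([(u-K[0,2])/K[0,0]*d,(v-K[1,2])/K[1,1]*d,d,np.ones_like(d)],-1)@c["extrinsics"].T)[...,:3]
n,z,pic=sys.argv[1],float(sys.argv[2]),sys.argv[3]
s=r.sense();print(s["clock"],s["eef_pos"],s["contact_force"])
c=vision.calibration("wrist");im,d=vision.grab_frame("wrist");cv2.imwrite(f"pics/{pic}.png",im[...,::-1])
for l in vision.landmark_of("wrist",n)[:3]: print(l["conf"],l["uv"],ray_z(l["uv"],z,c).round(1))
X=cloud(d,c)
for l in vision.cut_out("wrist",n.rsplit("_",1)[0])[:1]:
    m=l["region"]&(d>0)&(abs(X[...,2]-z)<8);q=X[m];print("region",l["conf"],l["uv"],len(q))
    if len(q):print(q.min(0),q.max(0),cv2.minEnclosingCircle(q[:,:2].astype(np.float32)))
E
python3 look.py jug_mouth 130 wrist4
```

```text
6.1 [ 414.12311819 -316.0672714   289.29247833] [0.53460716 1.28750503 0.18921208]
0.68 [306.1, 238.0] [ 452.7 -375.3  130. ]
region 0.66 [304.3, 218.9] 1793
[ 412.3019961  -413.04848121  122.00061514] [ 492.84367465 -310.86616653  134.55400605] ((453.70794677734375, -362.0445861816406), 51.18439865112305)
```

View pics/wrist4.png

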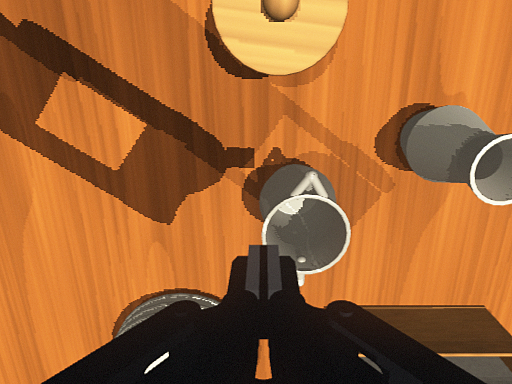

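The wrist view shows the jug's mouth as a circle at (306,234), with its lip at (310,185) and handle at (300,278). The measured rim is 81 mm wide, with its centre at about (453,-373). The large jar is at the top and the vase to the right.

>>> play_rows:
  steps:
    - {"delta_pos": [-2,1.3,0],"yaw": 0,"jaw": 0}
    - {"delta_pos": [-4.5,3,0],"yaw": 0,"jaw": 0}
    - {"delta_pos": [-6,3.9,2],"yaw": 0,"jaw": 0}
    - {"delta_pos": [-6,3.9,5],"yaw": 0,"jaw": 0}
    - {"delta_pos": [-6,3.9,8],"yaw": 0,"jaw": 0}
    - {"delta_pos": [-6,3.9,10],"yaw": 0,"jaw": 0}
    - {"delta_pos": [-6,3.9,11.2],"yaw": 0,"jaw": 0}
    - {"delta_pos": [-6,3.9,11.7],"yaw": 0,"jaw": 0}

```text
clock: 7.05
eef_pos: [452.4, -371.8, 171.5]
tcp_rot: [-3.14, -0.001, 1.571]
contact_force: [-0.7, -0.5, -0.5]
opening: -0.001
grasp_force: 0.0
```

```bash
python3 look.py jug_mouth 130 wrist5
```

```text
7.05 [ 452.42452253 -371.81617483  171.469734  ] [-0.69146    -0.53515971 -0.46454951]
0.9 [261.7, 241.0] [ 451.  -372.6  130. ]
region 0.79 [265.4, 211.2] 4938
[ 412.60817605 -406.53747124  122.00290739] [ 492.45568921 -311.16441703  134.67235505] ((453.2367858886719, -361.5058898925781), 50.359031677246094)
```

View pics/wrist5.png

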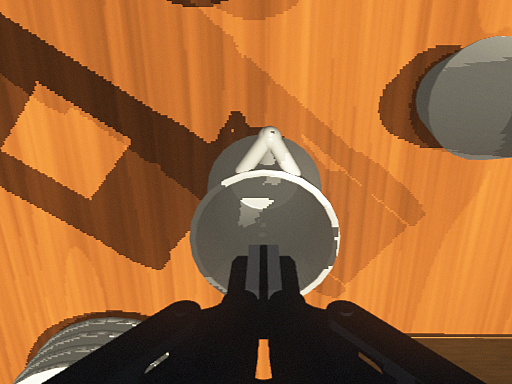

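The fingertips are over the middle of the jug's mouth, whose circle is centred at about (264,238). Holding, then backing off.

>>> play_rows:
  steps:
    - {"delta_pos": [0,0,0],"yaw": 0,"jaw": 0}
    - {"delta_pos": [0,0,0],"yaw": 0,"jaw": 0}
    - {"delta_pos": [0,0,0],"yaw": 0,"jaw": 0}
    - {"delta_pos": [0,0,0],"yaw": 0,"jaw": 0}
    - {"delta_pos": [0,0,0],"yaw": 0,"jaw": 0}
    - {"delta_pos": [0,0,0],"yaw": 0,"jaw": 0}
    - {"delta_pos": [0,0,0],"yaw": 0,"jaw": 0}
    - {"delta_pos": [0,0,0],"yaw": 0,"jaw": 0}

```text
clock: 8.0
eef_pos: [453.0, -373.0, 172.2]
tcp_rot: [-3.141, -0.0, 1.571]
contact_force: [0.7, 0.2, 1.3]
opening: -0.003
grasp_force: 0.0
```

>>> play_rows:
  steps:
    - {"delta_pos": [0,0,0],"yaw": 0,"jaw": 0}
    - {"delta_pos": [0,0,0],"yaw": 0,"jaw": 0}
    - {"delta_pos": [0,0,0],"yaw": 0,"jaw": 0}
    - {"delta_pos": [0,0,0],"yaw": 0,"jaw": 0}
    - {"delta_pos": [0,0,0],"yaw": 0,"jaw": 0}
    - {"delta_pos": [0,0,0],"yaw": 0,"jaw": 0}
    - {"delta_pos": [0,0,0],"yaw": 0,"jaw": 0}
    - {"delta_pos": [0,0,0],"yaw": 0,"jaw": 0}

```text
clock: 8.8
eef_pos: [453.0, -373.0, 172.3]
tcp_rot: [-3.142, -0.0, 1.571]
contact_force: [-0.4, -0.3, -0.5]
opening: 0.003
grasp_force: 0.0
```

>>> play_rows:
  steps:
    - {"delta_pos": [0,0,0],"yaw": 0,"jaw": 0}
    - {"delta_pos": [0,0,0],"yaw": 0,"jaw": 0}
    - {"delta_pos": [0,0,0],"yaw": 0,"jaw": 0}
    - {"delta_pos": [0,0,-3],"yaw": 0,"jaw": 0}
    - {"delta_pos": [0,0,-7],"yaw": 0,"jaw": 0}
    - {"delta_pos": [0,0,-11],"yaw": 0,"jaw": 0}
    - {"delta_pos": [0,-4,-12],"yaw": 0,"jaw": 0}
    - {"delta_pos": [1,-8,-12],"yaw": 0,"jaw": 0}

```text
clock: 9.6
eef_pos: [373.5, -364.3, 294.6]
tcp_rot: [3.138, 0.004, 1.572]
contact_force: [-0.7, -1.1, 0.2]
opening: 0.004
grasp_force: 0.0
```

>>> play_rows:
  steps:
    - {"delta_pos": [4,-1,0],"yaw": 0,"jaw": 0}
    - {"delta_pos": [8.5,-1,0],"yaw": 0,"jaw": 0}
    - {"delta_pos": [13,-1,0],"yaw": 0,"jaw": 0}
    - {"delta_pos": [17.5,-1,0],"yaw": 0,"jaw": 0}
    - {"delta_pos": [22,-1,0],"yaw": 0,"jaw": 0}
    - {"delta_pos": [26.5,-1,0],"yaw": 0,"jaw": 0}
    - {"delta_pos": [31,-1,0],"yaw": 0,"jaw": 0}
    - {"delta_pos": [35.5,-1,0],"yaw": 0,"jaw": 0}

```text
clock: 10.4
eef_pos: [362.6, -6.4, 292.6]
tcp_rot: [3.14, 0.0, 1.57]
contact_force: [1.0, -0.1, 0.2]
opening: -0.002
grasp_force: 0.0
```

>>> play_rows:
  steps:
    - {"delta_pos": [4,0,0],"yaw": 0,"jaw": 0}
    - {"delta_pos": [8,0,0],"yaw": 0,"jaw": 0}
    - {"delta_pos": [12,1,0],"yaw": 0,"jaw": 0}
    - {"delta_pos": [16,2,0],"yaw": 0,"jaw": 0}
    - {"delta_pos": [20,4,0],"yaw": 0,"jaw": 0}
    - {"delta_pos": [22,6,0],"yaw": 0,"jaw": 0}
    - {"delta_pos": [22,8,0],"yaw": 0,"jaw": 0}
    - {"delta_pos": [22,8,0],"yaw": 0,"jaw": 0}

```text
clock: 11.2
eef_pos: [444.6, 212.9, 292.1]
tcp_rot: [3.141, 0.0, 1.572]
contact_force: [0.6, 0.0, -0.2]
opening: 0.001
grasp_force: 0.0
```

```bash
python3 look.py total_key_top 85 wrist6
```

```text
11.2 [444.6376158  212.85198091 292.1202619 ] [ 0.57490572  0.04688432 -0.24179836]
0.9 [310.8, 46.3] [486.4 319.1  85. ]
0.46 [501.0, 312.2] [719.9  34.   85. ]
region 0.66 [311.5, 45.1] 2794
[463.36279659 293.00678628  77.17907314] [512.83840038 344.79151803  89.00851356] ((487.5325927734375, 318.8016357421875), 30.604869842529297)
```

View pics/wrist6.png

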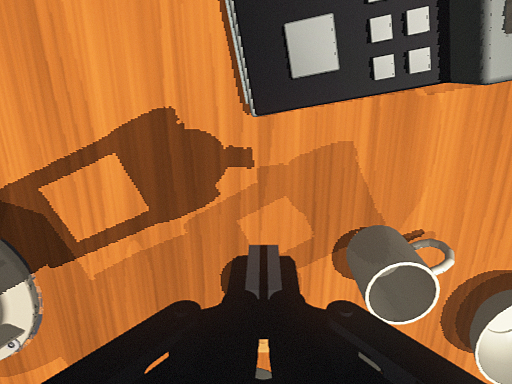

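The total key is the big key at (312,46), measured centre about (487,319) at z≈84; the small keys are right of it and the housing begins past column 445. Moving above it.

>>> play_rows:
  steps:
    - {"delta_pos": [3,1.2,0],"yaw": 0,"jaw": 0}
    - {"delta_pos": [6,2.4,0],"yaw": 0,"jaw": 0}
    - {"delta_pos": [9,3.6,1],"yaw": 0,"jaw": 0}
    - {"delta_pos": [10.6,4.3,4],"yaw": 0,"jaw": 0}
    - {"delta_pos": [10.6,4.3,7],"yaw": 0,"jaw": 0}
    - {"delta_pos": [10.6,4.3,10],"yaw": 0,"jaw": 0}
    - {"delta_pos": [10.6,4.3,12],"yaw": 0,"jaw": 0}
    - {"delta_pos": [10.6,4.3,12],"yaw": 0,"jaw": 0}

```text
clock: 12.15
eef_pos: [483.7, 316.3, 169.9]
tcp_rot: [-3.137, 0.003, 1.57]
contact_force: [-0.3, -0.5, 0.4]
opening: -0.001
grasp_force: 0.0
```

```bash
sed -i 's/rsplit("_",1)\[0\])/rsplit("_",1)[0] if n!="total_key_top" else "total_key")/' look.py; cat >> look.py <<'E'
q=X[(d>0)&(X[...,2]>110)&(X[...,2]<145)&(abs(X[...,1]-319)<60)&(X[...,0]>545)];print("housing x",np.percentile(q[:,0],[1,50]) if len(q) else None)
m=(d>0)&(np.hypot(X[...,0]-487,X[...,1]-319)<17)&(X[...,2]<100);q=X[m];print("key pts",len(q),q.mean(0),np.linalg.lstsq(np.c_[q[:,:2]-[487,319],np.ones(len(q))],q[:,2],rcond=None)[0])
E
python3 look.py total_key_top 84 wrist7
```

```text
12.15 [483.74093248 316.34038017 169.88815722] [-0.3163954  -0.46207309  0.40339502]
0.76 [265.8, 208.1] [484.4 316.4  84. ]
region 0.66 [270.7, 200.8] 4621
[462.94044486 292.92666499  76.01356483] [514.52419152 346.67453592  88.13595266] ((488.6424560546875, 317.25311279296875), 33.11553192138672)
housing x [595.4895342  603.59613462]
key pts 1932 [487.14772048 319.27244996  83.4714375 ] [1.46249223e-01 2.93930553e-02 8.34418254e+01]
```

View pics/wrist7.png

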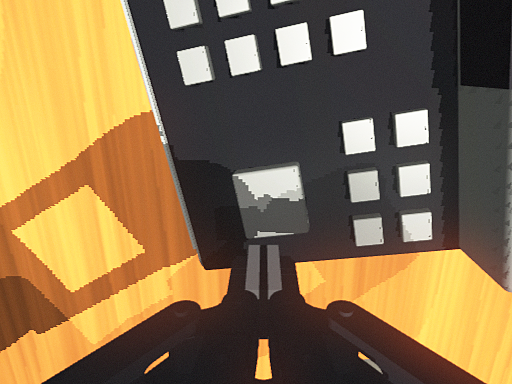

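The total key lies at (270,202), directly ahead of and under the fingertips, at z = 83.4. The nearest small keys are at (362,185) and (368,230), clear of the fingers. Descending to just above it.

>>> play_rows:
  steps:
    - {"delta_pos": [0,0,1.5],"yaw": 0,"jaw": 0}
    - {"delta_pos": [0,0,3],"yaw": 0,"jaw": 0}
    - {"delta_pos": [0,0,4.5],"yaw": 0,"jaw": 0}
    - {"delta_pos": [0,0,5.5],"yaw": 0,"jaw": 0}
    - {"delta_pos": [0,0,6.2],"yaw": 0,"jaw": 0}
    - {"delta_pos": [0,0,6.4],"yaw": 0,"jaw": 0}
    - {"delta_pos": [0,0,6.4],"yaw": 0,"jaw": 0}
    - {"delta_pos": [0,0,6.4],"yaw": 0,"jaw": 0}

```text
clock: 13.1
eef_pos: [486.3, 318.2, 108.7]
tcp_rot: [3.141, -0.0, 1.571]
contact_force: [-1.0, -0.3, 0.1]
opening: 0.002
grasp_force: 0.0
```

>>> play_rows:
  steps:
    - {"delta_pos": [0,0,0.1],"yaw": 0,"jaw": 0}
    - {"delta_pos": [0,0,0.2],"yaw": 0,"jaw": 0}
    - {"delta_pos": [0,0,0.3],"yaw": 0,"jaw": 0}
    - {"delta_pos": [0,0,0.4],"yaw": 0,"jaw": 0}
    - {"delta_pos": [0,0,0.5],"yaw": 0,"jaw": 0}
    - {"delta_pos": [0,0,0.6],"yaw": 0,"jaw": 0}
    - {"delta_pos": [0,0,0.6],"yaw": 0,"jaw": 0}
    - {"delta_pos": [0,0,0.6],"yaw": 0,"jaw": 0}

```text
clock: 13.9
eef_pos: [486.0, 318.0, 102.2]
tcp_rot: [-3.142, 0.0, 1.571]
contact_force: [0.6, 0.3, -0.4]
opening: -0.003
grasp_force: 0.0
```

>>> play_rows:
  steps:
    - {"delta_pos": [0,0,0.1],"yaw": 0,"jaw": 0}
    - {"delta_pos": [0,0,0.2],"yaw": 0,"jaw": 0}
    - {"delta_pos": [0,0,0.3],"yaw": 0,"jaw": 0}
    - {"delta_pos": [0,0,0.4],"yaw": 0,"jaw": 0}
    - {"delta_pos": [0,0,0.4],"yaw": 0,"jaw": 0}
    - {"delta_pos": [0,0,0.4],"yaw": 0,"jaw": 0}
    - {"delta_pos": [0,0,0.4],"yaw": 0,"jaw": 0}
    - {"delta_pos": [0,0,0.4],"yaw": 0,"jaw": 0}

```text
clock: 14.7
eef_pos: [486.1, 318.1, 98.4]
tcp_rot: [3.141, -0.0, 1.571]
contact_force: [1.1, 0.9, 1.4]
opening: 0.004
grasp_force: 1.1
```

>>> play_rows:
  steps:
    - {"delta_pos": [0,0,0.1],"yaw": 0,"jaw": 0}
    - {"delta_pos": [0,0,0.2],"yaw": 0,"jaw": 0}
    - {"delta_pos": [0,0,0.2],"yaw": 0,"jaw": 0}
    - {"delta_pos": [0,0,0.2],"yaw": 0,"jaw": 0}
    - {"delta_pos": [0,0,0.2],"yaw": 0,"jaw": 0}
    - {"delta_pos": [0,0,0.2],"yaw": 0,"jaw": 0}
    - {"delta_pos": [0,0,0.2],"yaw": 0,"jaw": 0}
    - {"delta_pos": [0,0,0.2],"yaw": 0,"jaw": 0}

```text
clock: 15.5
eef_pos: [486.0, 318.0, 96.3]
tcp_rot: [3.142, -0.0, 1.571]
contact_force: [2.0, 0.5, 3.8]
opening: 0.0
grasp_force: 1.7
```

>>> play_rows:
  steps:
    - {"delta_pos": [0,0,0.1],"yaw": 0,"jaw": 0}
    - {"delta_pos": [0,0,0.2],"yaw": 0,"jaw": 0}
    - {"delta_pos": [0,0,0.2],"yaw": 0,"jaw": 0}
    - {"delta_pos": [0,0,0.2],"yaw": 0,"jaw": 0}
    - {"delta_pos": [0,0,0.2],"yaw": 0,"jaw": 0}
    - {"delta_pos": [0,0,0.2],"yaw": 0,"jaw": 0}
    - {"delta_pos": [0,0,0.2],"yaw": 0,"jaw": 0}
    - {"delta_pos": [0,0,0.2],"yaw": 0,"jaw": 0}

```text
clock: 16.3
eef_pos: [486.3, 318.1, 94.7]
tcp_rot: [3.141, -0.0, 1.571]
contact_force: [1.2, -0.0, 8.5]
opening: 0.001
grasp_force: 3.9
```

>>> play_rows:
  steps:
    - {"delta_pos": [0,0,0.1],"yaw": 0,"jaw": 0}
    - {"delta_pos": [0,0,0.1],"yaw": 0,"jaw": 0}
    - {"delta_pos": [0,0,0.1],"yaw": 0,"jaw": 0}
    - {"delta_pos": [0,0,0.1],"yaw": 0,"jaw": 0}
    - {"delta_pos": [0,0,0.1],"yaw": 0,"jaw": 0}
    - {"delta_pos": [0,0,0.1],"yaw": 0,"jaw": 0}
    - {"delta_pos": [0,0,0.1],"yaw": 0,"jaw": 0}
    - {"delta_pos": [0,0,0.1],"yaw": 0,"jaw": 0}

```text
clock: 17.1
eef_pos: [486.4, 318.2, 94.4]
tcp_rot: [3.141, -0.0, 1.571]
contact_force: [-0.1, -2.0, 15.5]
opening: -0.002
grasp_force: 7.7
```

The force rose to 15 N with hardly any further travel, so the key is on its stop. Releasing straight up.

>>> play_rows:
  steps:
    - {"delta_pos": [0,0,-0.4],"yaw": 0,"jaw": 0}
    - {"delta_pos": [0,0,-1],"yaw": 0,"jaw": 0}
    - {"delta_pos": [0,0,-2],"yaw": 0,"jaw": 0}
    - {"delta_pos": [0,0,-4],"yaw": 0,"jaw": 0}
    - {"delta_pos": [0,0,-7],"yaw": 0,"jaw": 0}
    - {"delta_pos": [0,0,-10],"yaw": 0,"jaw": 0}
    - {"delta_pos": [0,-2,-12],"yaw": 0,"jaw": 0}
    - {"delta_pos": [0,-4,-14],"yaw": 0,"jaw": 0}

```text
clock: 17.9
eef_pos: [445.3, 317.6, 234.4]
tcp_rot: [-3.141, 0.0, 1.57]
contact_force: [-1.8, -0.1, 0.7]
opening: 0.004
grasp_force: 0.0
```

>>> play_rows:
  steps:
    - {"delta_pos": [-3,-1,0],"yaw": 0,"jaw": 0}
    - {"delta_pos": [-6,-2,0],"yaw": 0,"jaw": 0}
    - {"delta_pos": [-9,-3,0],"yaw": 0,"jaw": 0}
    - {"delta_pos": [-11,-4,0],"yaw": 0,"jaw": 0}
    - {"delta_pos": [-11,-4,0],"yaw": 0,"jaw": 0}
    - {"delta_pos": [-11,-4,0],"yaw": 0,"jaw": 0}
    - {"delta_pos": [-11,-4,0],"yaw": 0,"jaw": 0}
    - {"delta_pos": [-11,-4,0],"yaw": 0,"jaw": 0}

```text
clock: 18.7
eef_pos: [406.3, 208.7, 233.3]
tcp_rot: [-3.142, -0.0, 1.571]
contact_force: [-0.6, -0.0, 0.7]
opening: 0.001
grasp_force: 0.0
```

```bash
python3 look.py total_key_top 84 wrist8; python3 - <<'E'
from h import *
s=r.sense();print(s["clock"],s["eef_pos"],s["contact_force"])
im,d=vision.grab_frame("side");cv2.imwrite("pics/side2.png",im[...,::-1])
E
```

```text
18.7 [406.32028135 208.68141975 233.2711294 ] [-0.57361777 -0.01413785  0.69189394]
0.93 [373.7, 37.2] [486.3 317.5  84. ]
region 0.97 [373.4, 37.7] 4295
[462.30418309 292.05672517  76.09328946] [517.24050331 341.99385951  88.43248331] ((489.47991943359375, 318.94921875), 32.90003204345703)
housing x None
key pts 1941 [487.12136414 319.32993978  83.47651559] [1.46233593e-01 3.24761404e-02 8.34480529e+01]
18.85 [406.11334355 208.43169399 233.13537736] [ 0.57788426 -0.00244104 -0.13914816]
```

View pics/side2.png

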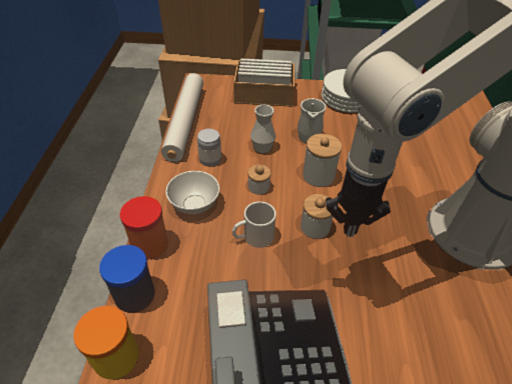

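The key is back up at z = 83.4 as before, all the goods stand where they were (middle jar (318,215), jug (312,118)), and the arm is clear.

```bash
python3 -c "
from rig import r
print(r.sign_off())"
```

```text
the job is handed in; nothing more can be done
None
```

The job is handed in at about 19 s: I pointed at the middle jar and then the jug for about two seconds each, pressed the total key fully down and let it come back up, and the last images show the goods unmoved.

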